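# Open the child-resistant fixative bottle

## Robot

A 6-joint arm with a two-finger parallel gripper is mounted at the origin on the work surface. World frame = base frame: x ahead of the robot, y to its left, z up, the work surface at z = 0. Lengths are in m, angles in degrees, forces in N, time in s.
With the tool pointing down it reaches from about 0.4 to 0.825 m from the base axis. Payload 7 kg.
Tool frame: the origin (TCP) lies at the centre of the arm's flange, where the gripper is bolted on; the fingertips stand 178 mm ahead of it and the grasp point (between the pads) lies 159 mm ahead of it (tip_reach is the distance from the TCP to the fingertips, in m); z points along the fingers, y is the line along which they close (so a half turn about z gives the same grasp; the last joint's range is limited). The gripper opens to 88 mm and grips with 3 to 60 N. Pads are 19 mm wide; open, the fingers measure 130 mm over their backs; the gripper's body (78 mm by 193 mm) begins 47 mm behind the grasp point.
Start: joints at [92.538, 20.546, 0.682, 0, -70.136, -16.507], TCP at [0.163, 0.655, 0.405] pointing down, gripper open.
Joint ranges: [-176.03, 176.03], [-82.01, 121.73], [-58.28, 71.71], [-173.87, 95.51], [-174.79, -0.11], [-173.66, 173.66]. Speed limits (degrees/s): [136.94, 136.94, 172.46, 180, 180, 180].

## Interface

Orientations are given as [roll, pitch, yaw] about the fixed x, y, z axes, in that order (R = Rz(yaw) Ry(pitch) Rx(roll)).
In Python, from plant import * gives the robot as it stands.
- The arm moves only by the shell command python3 -m handwheel 'ROWS'. ROWS is JSON, a list of rows, each a list of 7 numbers: the opening, from -1 (shut) to 1 (fully open), then the shift along the tool's x, y, z as a fraction of full scale, then the turn, a rotation vector about the tool's x, y, z as a fraction of full scale. A call has 1 to 5 rows; each row shifts and turns the commanded pose from where the row before left it, along the tool's axes as they then stand; what a row does not reach is not made up. Full scale, the value 1, is 0.025 m for a shift and 6 degrees for a turn. A row lasts 1/8 s, in which the tool goes at most 62.5 mm and 10.7 degrees, less where a joint would pass 70% of its speed; a pose out of reach is approached as far as the arm can. A call with a number of a shift or a turn outside -1 to 1 is refused whole. A call with a gripper value outside its range is refused whole. The fingers move at their own pace and stop on an object; the grip force is fixed at half the most. Time passes only in rows, so rows that do not move let the fingers close. It gives the time, the measured TCP pose, the force, the opening and the grip force at its end, in the units of the state.
- get_obs(): the state, without advancing time (a new reading comes with each control period).
- snapshot(name): name is "scene" or "top"; returns a dict with "color" (480x640x3 uint8, red, green, blue), "fx", "fy", "cx", "cy" (pixels), "R" (3x3) and "t" (3): a world point X has camera coordinates R X + t. Camera axes: x right, y down, z forward; pixel columns grow to the right and rows downward; lengths in m; the calibration is good to about 2 mm. A picture is of the moment at which its call begins. There is no depth.
- close_job(): hands the job in; it is judged then, once.
The state is a dict: "clock": time; "joint_pos": joint angles; "qvel": joint speeds; "tau": joint torques, N m; "tool_pos": TCP position; "orientation": TCP orientation; "force": force on the tool from outside, world axes, zero at the start; "moment": the same for the moment, N m; "opening": finger opening in m; "gripper_force": force on a finger pad.
Only numpy, scipy, OpenCV 4.12 (cv2) and the standard library are available. Lean on these libraries where they do the work, as an engineer would, in place of code of your own. Each camera call takes 0.05 s, during which the arm holds its last target. There are 200 camera calls.

## Task

Open the amber fixative bottle: keep its red child-resistant cap pressed down, firmly but without straining the glass neck, while you unscrew it anticlockwise, because turning alone only spins the outer shell. Lift the cap off and set it down gently, upright, in the flat steel dish. Leave the other things on the bench where they are.

Things in the scene. Friction and masses are not known exactly. Their poses are not given: they have to be found in the camera images.
- bottle: Squat amber glass bottle, 84 mm across, in a grey holder 120 x 120 x 26 mm fixed to the bench. Origin: centre of the holder's underside, z up along the bottle's axis. Its neck is fragile: the contact force between bottle and cap must stay under 30 N, and sideways or twisting load adds to the press, so keep any press or pull below about 20 N.
- bottle_mouth (a point): Centre of the bottle's mouth, 106 mm above its origin; neck 40 mm across. Thread: turned anticlockwise (from above) the cap climbs 0.08 mm per degree, so the hand must yield upward. From about 55 degrees (4.4 mm) it can be lifted straight off, not before; past 66 degrees (5.3 mm) it climbs no more; hard stop at about 95 degrees. It turns back a few degrees clockwise at first.
- cap: White inner part of the cap, threaded on the neck and mostly hidden in the red shell, which it carries: they move as one cap of about 80 g. 58 mm across, origin at the centre of its lower rim, z up, 86.5 mm above the bottle's origin when closed.
- cap_grip (a point): Centre of the upright grip bar on the red outer shell of the cap. The bar is 54 mm long (along this point's x), 14 mm thick (along its y), 20 mm high (10 mm above and below this point). The point is 47.5 mm above the lower rim of the cap and 134 mm above the bottle's origin; z up. Bar and shell are one piece; the bar starts at any angle.
- cap_top (a point): Centre of the shell's flat round top, 66 mm across, under the bar; fingertips astride the bar may push on it. Not pressed, the shell spins idly both ways. Spring 3 N/mm: 2.5 mm down (7.5 N) its teeth reach the inner cap's and turn it (after up to 30 degrees of idle turning), it bottoms rigidly at 5.2 mm (15.6 N). 11 to 14 N turns it well. Pulled up, it gives 6 mm on the same spring.
- dish_floor (a point): Centre of the inner floor of the flat square steel dish, 130 x 130 mm outside, walls 4 mm thick, rim 14 mm above this floor; fixed to the bench, 4 mm floor. z up, x and y along its sides.
- rack_a: Black tube rack 100 x 200 mm, 97 mm high with red- and green-capped tubes; loose. Origin: centre of its underside.
- rack_b: Black tube rack 100 x 200 mm, 97 mm high with yellow- and purple-capped tubes; loose. Origin: centre of its underside.
- carton: Open cardboard carton 100 x 150 mm, 96 mm high with its row of yellow lancets; loose. Origin: centre of its underside.
- labels: Stack of orange labels 75 x 100 x 25 mm; loose. Origin: centre of its underside.
- spare_bottle: White plastic bottle with a plain blue screw cap, 68 mm across, 94 mm high; loose, not to be touched. Origin: centre of its underside.
- tube: Clear sample tube with a purple cap, lying on the bench, 100 mm long (along its x), 16 mm thick; loose. Origin: on the bench under its middle.
- marker: White and blue marker pen lying on the bench, 120 mm long (along its x), 12 mm thick; loose. Origin: on the bench under its middle.
Things that resemble listed ones, but are neither listed nor needed, are in the scene too. There is more than one size of the part that bears dish_floor; the job needs the middle-sized.

How it is judged (in metres and radians):
On the way:
1. the cap is unscrewed and lifted clear of the bottle's mouth, upright (z of cap in the frame of bottle above 0.11 m and angle between cap's own z axis and vertical below 0.35 rad), for 0.1 s.
At the end, for the whole second after the job is handed in: The cap stands upright (within 0.1 rad) and still on the floor of the dish, its axis within 42 mm of the dish's centre and its lower rim less than 4 mm above the floor (horizontal distance between cap and dish_floor below 0.042 m and z of cap in the frame of dish_floor below 0.004 m and angle between cap's own z axis and vertical below 0.1 rad and linear speed of cap below 0.02 m/s); the robot touches nothing.
It fails at once if bottle pressed, pulled or shoved through its cap with more than 30 N (contact force between bottle and cap above 30 N).
It fails at once if cap dropped: below 60 mm from the bench and moving faster than 0.5 m/s (height (world z) of cap below 0.06 m and linear speed of cap above 0.5 m/s).
It fails at once if another thing on the bench shifted by more than 30 mm (distance of any of rack_a, rack_b, carton, labels, spare_bottle, tube, marker from where it was at the start of the episode above 0.03 m).
It also fails if it takes over 67 s, if anything falls off the work surface, if the arm or the gripper's body presses on something with over 40 N, if the wrist force passes 120 N, or if a joint passes its speed limit or range.

## Working session

There is one attempt and no reset: what is moved stays moved. The work goes in short steps, Python scripts to look and compute and a shell command to move; the robot and the scene stay as the last step left them, time stands still between calls to the robot, and variables do not carry over. Pictures are saved under pics/ and viewed, at most 10 in all, crops included, and the job is handed in when it is done.

```bash
mkdir -p pics
python3 - <<'E'
from plant import *
import cv2,json
o=get_obs(); print(o)
for n in("scene","top"):
    s=snapshot(n); cv2.imwrite(f"pics/{n}0.png",s["color"][:,:,::-1]); print(n,s["fx"],s["fy"],s["cx"],s["cy"],s["R"],s["t"])
E
```

```text
{'clock': 0.0, 'joint_pos': array([ 9.25375836e+01,  2.05918140e+01,  6.33799616e-01, -2.07766263e-02,
       -7.01362493e+01, -1.65072321e+01]), 'qvel': array([ 0.03900278, -0.05413373,  0.02111719, -0.03665987, -0.04163624,
       -0.07946911]), 'tau': array([ 8.63644673e-04, -5.82716274e+01,  2.93061072e+01,  6.99706972e+00,
        7.16474999e-03, -1.50871174e-04]), 'tool_pos': array([0.16289839, 0.6548468 , 0.4037163 ]), 'orientation': array([ 1.79904071e+02, -8.06013541e-03, -1.39767174e+01]), 'force': array([ 0.49892065,  0.11795166, -0.27871981]), 'moment': array([-0.01699169, -0.01134248,  0.06031933]), 'gripper_force': 0.0, 'opening': 0.08761452162734915}
scene 537.7139921862212 537.7139921862212 325.2844740053569 232.9852627806065 [[-0.14072362  0.99003668  0.0049234 ]
 [ 0.58147001  0.08667284 -0.80893785]
 [-0.80130486 -0.11097385 -0.58787356]] [ 0.08017052 -0.24161004  1.75613068]
top 581.4483960182026 581.4483960182026 320.77214243299744 248.24564078158787 [[-0.06613866 -0.99780827  0.00208298]
 [-0.97698376  0.06433376 -0.20338118]
 [ 0.20280141 -0.01548639 -0.97909742]] [0.03919453 0.55232239 1.43037876]
```

View pics/scene0.png

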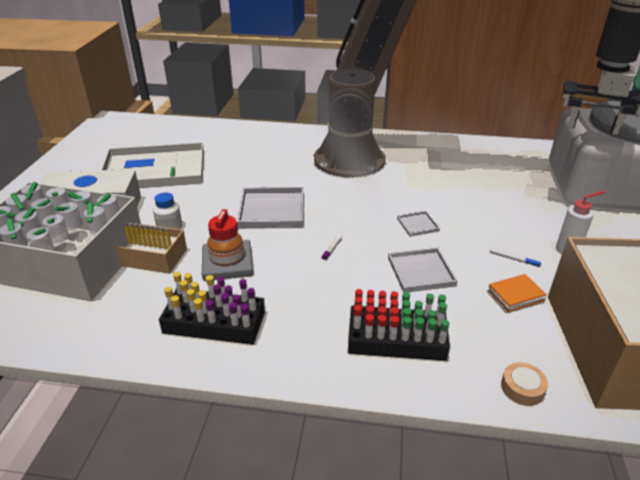

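View pics/top0.png

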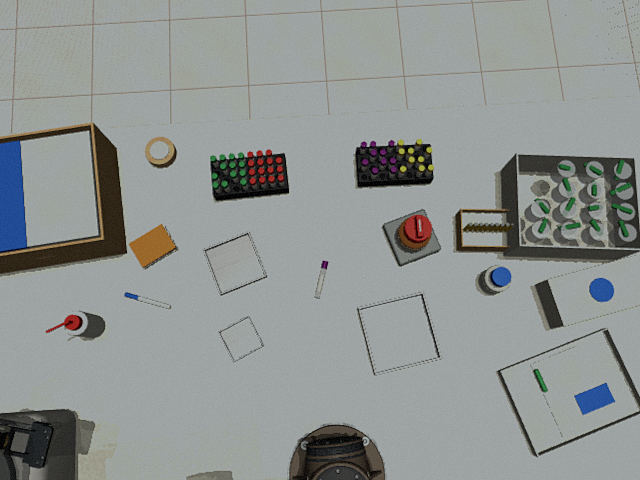

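The scene view shows the red cap at (222,228) and the middle-sized dish at (422,268). In the top view the cap is at (415,231), with its bar near (419,229), and the middle dish is at (235,263), about 50 px wide, against 35 px for the small one and 70 px for the large one.

```bash
cat > h.py <<'E'
from plant import *
import numpy as np,cv2
def ray(s,u,v,z):
    R=np.array(s["R"]);t=np.array(s["t"]);c=-R.T@t
    d=R.T@np.array([(u-s["cx"])/s["fx"],(v-s["cy"])/s["fy"],1]); return c+d*(z-c[2])/d[2]
def proj(s,X):
    p=np.array(s["R"])@np.array(X)+np.array(s["t"]); return s["fx"]*p[0]/p[2]+s["cx"],s["fy"]*p[1]/p[2]+s["cy"]
E
python3 - <<'E'
from h import *
T=snapshot("top");S=snapshot("scene")
ims=[]
for s,(u,v),r,k in((T,(413,233),32,6),(S,(224,240),32,6),):
    c=s["color"][v-r:v+r,u-r:u+r,::-1]; ims.append(cv2.resize(c,None,fx=k,fy=k,interpolation=cv2.INTER_CUBIC))
for s,(u,v),r,k in((T,(235,263),40,4.8),(S,(422,268),40,4.8)):
    c=s["color"][v-r:v+r,u-r:u+r,::-1]; ims.append(cv2.resize(c,(384,384),interpolation=cv2.INTER_CUBIC))
im=np.vstack([np.hstack(ims[:2]),np.hstack(ims[2:])])
cv2.imwrite("pics/crop.png",cv2.resize(im,(600,600)))
# red cap in top
for s,(u,v),n in((T,(413,233),"T"),(S,(224,228),"S")):
    h=cv2.cvtColor(s["color"],cv2.COLOR_RGB2HSV)
    m=(((h[...,0]<6)|(h[...,0]>172))&(h[...,1]>150)&(h[...,2]>60)).astype(np.uint8)
    k=np.zeros_like(m);k[v-32:v+32,u-32:u+32]=1;m*=k
    ys,xs=np.nonzero(m);print(n,xs.min(),xs.max(),ys.min(),ys.max(),xs.mean(),ys.mean(),ray(s,xs.mean(),ys.mean(),.124))
g=cv2.cvtColor(T["color"],cv2.COLOR_RGB2GRAY)
bg=cv2.medianBlur(g,31)
m=(cv2.absdiff(g,bg)>12).astype(np.uint8);k=np.zeros_like(m);k[228:300,198:273]=1;m*=k
pts=cv2.findNonZero(m);rc=cv2.minAreaRect(pts);print(rc)
for z in(0,.018):
  b=[ray(T,*p,z)[:2] for p in cv2.boxPoints(rc)];print(z,np.round(b,4),np.mean(b,0),[np.linalg.norm(b[i]-b[i-1]) for i in range(4)])
E
```

```text
T 404 431 215 241 417.56972111553785 227.98804780876495 [ 0.57488035 -0.23702154  0.124     ]
S 209 236 210 239 222.66213921901527 226.95585738539899 [ 0.59910756 -0.23336347  0.124     ]
((234.44827270507812, 263.1206970214844), (52.180389404296875, 51.994693756103516), 68.19859313964844)
0 [[0.5856 0.3203]
 [0.6299 0.1902]
 [0.4956 0.1447]
 [0.453  0.2729]] [0.5410326  0.23203027] [np.float64(0.14076687472122126), np.float64(0.1373992520048814), np.float64(0.14173714854203767), np.float64(0.13507404969991824)]
0.018 [[0.5816 0.3168]
 [0.6254 0.1882]
 [0.4927 0.1433]
 [0.4506 0.27  ]] [0.53759482 0.22957547] [np.float64(0.13909188782427628), np.float64(0.1357643364950074), np.float64(0.14005061634411523), np.float64(0.13346680180290604)]
```

View pics/crop.png

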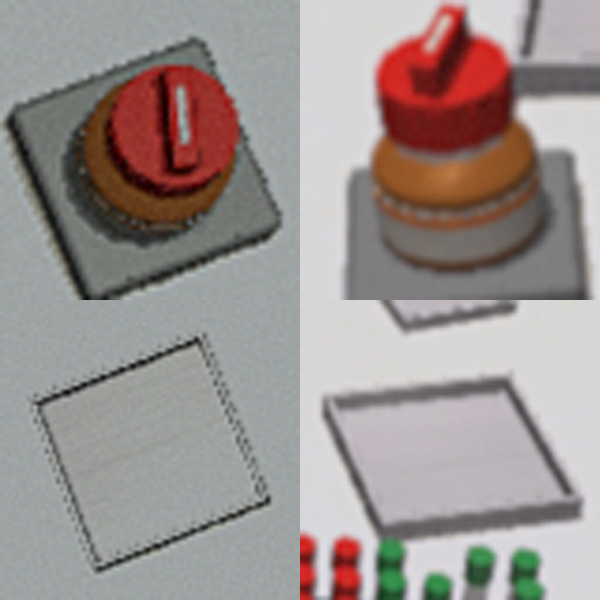

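The crops show the bar with a white stripe on top, running almost along the image rows' normal in the top view, and the dish clearly square and empty. I measure the stripe in both views.

Run:
```python
from h import *
T=snapshot("top");S=snapshot("scene")
print("cams",[-np.array(s["R"]).T@np.array(s["t"]) for s in(T,S)])
for s,(x0,x1,y0,y1) in((T,(408,430,214,240)),(S,(213,232,206,228))):
    c=s["color"][y0:y1,x0:x1].astype(int); w=np.clip(c[...,1]-60,0,None)*(c[...,1]>80)
    # keep within red surround: connected component nearest centre
    m=(w>0).astype(np.uint8); n,l,st,ce=cv2.connectedComponentsWithStats(m)
    print([(i,st[i].tolist(),np.round(ce[i]+[x0,y0],1).tolist()) for i in range(1,n)])
    for i in range(1,n):
        if st[i][4]<6: continue
        ys,xs=np.nonzero(l==i); P=np.array([ray(s,x+x0,y+y0,.144)[:2] for x,y in zip(xs,ys)]); W=w[ys,xs]
        mu=(P*W[:,None]).sum(0)/W.sum(); e,v=np.linalg.eigh(np.cov(P.T,aweights=W)); d=v[:,1]
        print(i,mu,np.degrees(np.arctan2(d[1],d[0])),np.ptp(P@d))
# holder: grey square top face z=.026 in T
h=cv2.cvtColor(T["color"],cv2.COLOR_RGB2HSV)
# top disc of shell: red mask ellipse fit, rim plane .124
m=(((h[...,0]<8)|(h[...,0]>170))&(h[...,1]>120)).astype(np.uint8);m[:205]=0;m[262:]=0;m[:,:385]=0;m[:,445:]=0
c=max(cv2.findContours(m,0,1)[0],key=cv2.contourArea);H=cv2.convexHull(c)[:,0]
P=np.array([ray(T,*p,.124)[:2] for p in H]);print(np.round(P,4).tolist())
g=[ray(T,381+a/4.6875,201+b/4.6875,.026)[:2] for a,b in((195,38),(283,220),(92,300),(8,115))];print(np.round(g,4),np.mean(g,0))
# dish outer corners in scene crop (origin 382,228, 300px=80px), rim z=.018
for z,q in((.018,((325,402),(508,379),(581,505),(381,527))),):
  g=[ray(S,382+(a-300)*80/300,228+(b-300)*80/300,z)[:2] for a,b in q];print(np.round(g,4),np.mean(g,0))
g=[ray(T,195+a*80/300,223+(b-300)*80/300,.018)[:2] for a,b in((35,401),(203,338),(270,500),(98,570))];print(np.round(g,4),np.mean(g,0))
```

```text
cams [array([0.25211945, 0.02572706, 1.51273049]), array([1.55896694, 0.13645386, 0.83654057])]
[(1, [0, 0, 22, 7, 49], [420.4, 215.3]), (2, [10, 5, 4, 13, 30], [419.4, 225.1])]
1 [ 0.6006709  -0.24791322] 81.69279737158563 0.05160842384479443
2 [ 0.57719475 -0.23851118] 178.9323657936082 0.030005097348718368
[(1, [0, 0, 19, 14, 190], [221.3, 210.9])]
1 [ 0.56162128 -0.24592767] 91.89177740542661 0.05232352599964718
[[0.6072, -0.2488], [0.5986, -0.2628], [0.5959, -0.265], [0.588, -0.2691], [0.5802, -0.2708], [0.5677, -0.2694], [0.5603, -0.2662], [0.5506, -0.2603], [0.5437, -0.2497], [0.5394, -0.2394], [0.5404, -0.2248], [0.5461, -0.2131], [0.5488, -0.2109], [0.562, -0.2023], [0.5846, -0.2044], [0.592, -0.2076], [0.6017, -0.216], [0.6085, -0.2291]]
[[ 0.648  -0.274 ]
 [ 0.5402 -0.3123]
 [ 0.5021 -0.2018]
 [ 0.6103 -0.1646]] [ 0.57515639 -0.23816183]
[[0.5121 0.1487]
 [0.4695 0.268 ]
 [0.5911 0.309 ]
 [0.6294 0.1879]] [0.55052561 0.22840222]
[[0.5773 0.3071]
 [0.6148 0.188 ]
 [0.4965 0.1465]
 [0.4556 0.2669]] [0.53605194 0.227137  ]
```

```bash
cat >> h.py <<'E'
def plan(goal,yaw,n,show=5):
    """print next rows (tool axes, fractions) for a straight move to goal/yaw in n rows"""
    o=get_obs();p=np.array(o["tool_pos"]);y=o["orientation"][2]
    d=(np.array(goal)-p)/n;dy=((yaw-y+180)%360-180)/n
    if n>25: dy=(yaw-y)/n
    for i in range(min(n,show)):
        a=np.radians(y+dy*i);c,s=np.cos(a),np.sin(a)
        print(np.round([(d[0]*c+d[1]*s)/.025,(d[0]*s-d[1]*c)/.025,-d[2]/.025,-dy/6],2).tolist())
E
python3 - <<'E'
from h import *
plan([.45,.25,.39],-97,21,21)
E
```

```text
[0.72, 0.62, 0.03, 0.66]
[0.76, 0.57, 0.03, 0.66]
[0.79, 0.51, 0.03, 0.66]
[0.83, 0.46, 0.03, 0.66]
[0.86, 0.4, 0.03, 0.66]
[0.88, 0.34, 0.03, 0.66]
[0.9, 0.28, 0.03, 0.66]
[0.92, 0.21, 0.03, 0.66]
[0.93, 0.15, 0.03, 0.66]
[0.94, 0.08, 0.03, 0.66]
[0.95, 0.02, 0.03, 0.66]
[0.94, -0.05, 0.03, 0.66]
[0.94, -0.11, 0.03, 0.66]
[0.93, -0.18, 0.03, 0.66]
[0.91, -0.24, 0.03, 0.66]
[0.9, -0.3, 0.03, 0.66]
[0.87, -0.36, 0.03, 0.66]
[0.85, -0.42, 0.03, 0.66]
[0.81, -0.48, 0.03, 0.66]
[0.78, -0.53, 0.03, 0.66]
[0.74, -0.59, 0.03, 0.66]
```

```bash
python3 -m handwheel '[[1,0.72,0.62,0.03,0,0,0.66],[1,0.76,0.57,0.03,0,0,0.66],[1,0.79,0.51,0.03,0,0,0.66],[1,0.83,0.46,0.03,0,0,0.66],[1,0.86,0.4,0.03,0,0,0.66]]'; python3 -c "
from h import *
print(get_obs()['joint_pos'])"
```

```text
clock: 0.92
tool_pos: [0.2317, 0.5575, 0.4009]
orientation: [180.0, -0.0, -33.9]
force: [0.1, -0.6, -0.3]
opening: 0.0877
gripper_force: 0.0
[ 8.59573660e+01  1.40388107e+01 -9.02069392e+00 -6.31399457e-04
 -6.69416389e+01 -2.98553455e+01]
```

```bash
python3 -m handwheel '[[1,0.88,0.34,0.03,0,0,0.66],[1,0.9,0.28,0.03,0,0,0.66],[1,0.92,0.21,0.03,0,0,0.66],[1,0.93,0.15,0.03,0,0,0.66],[1,0.94,0.08,0.03,0,0,0.66]]' | grep -E "pos|orie|^force"
python3 -m handwheel '[[1,0.95,0.02,0.03,0,0,0.66],[1,0.94,-0.05,0.03,0,0,0.66],[1,0.94,-0.11,0.03,0,0,0.66],[1,0.93,-0.18,0.03,0,0,0.66],[1,0.91,-0.24,0.03,0,0,0.66]]' | grep -E "pos|orie|^force"
python3 -m handwheel '[[1,0.9,-0.3,0.03,0,0,0.66],[1,0.87,-0.36,0.03,0,0,0.66],[1,0.85,-0.42,0.03,0,0,0.66],[1,0.81,-0.48,0.03,0,0,0.66],[1,0.78,-0.53,0.03,0,0,0.66]]' | grep -E "pos|orie|^force"
python3 - <<'E'
from h import *
print(get_obs()["joint_pos"])
plan([.57,-.238,.36],-181,22,22)
E
```

```text
tool_pos: [0.2998, 0.4612, 0.3972]
orientation: [-180.0, 0.0, -53.7]
force: [0.1, 0.1, 0.1]
tool_pos: [0.3685, 0.3643, 0.3934]
orientation: [-180.0, 0.0, -73.6]
force: [0.3, 0.0, -0.0]
tool_pos: [0.4363, 0.2677, 0.3897]
orientation: [-180.0, 0.0, -93.4]
force: [0.6, 0.9, 0.3]
[ 5.35389455e+01  5.73552260e+00 -2.08939831e+01  3.90939189e-05
 -6.33649559e+01 -5.69639099e+01]
[0.9, -0.3, 0.05, 0.66]
[0.88, -0.36, 0.05, 0.66]
[0.85, -0.42, 0.05, 0.66]
[0.82, -0.48, 0.05, 0.66]
[0.79, -0.53, 0.05, 0.66]
[0.75, -0.59, 0.05, 0.66]
[0.71, -0.64, 0.05, 0.66]
[0.66, -0.69, 0.05, 0.66]
[0.61, -0.73, 0.05, 0.66]
[0.56, -0.77, 0.05, 0.66]
[0.5, -0.81, 0.05, 0.66]
[0.45, -0.84, 0.05, 0.66]
[0.39, -0.87, 0.05, 0.66]
[0.33, -0.89, 0.05, 0.66]
[0.26, -0.91, 0.05, 0.66]
[0.2, -0.93, 0.05, 0.66]
[0.13, -0.94, 0.05, 0.66]
[0.07, -0.95, 0.05, 0.66]
[0.0, -0.95, 0.05, 0.66]
[-0.06, -0.95, 0.05, 0.66]
[-0.13, -0.94, 0.05, 0.66]
[-0.19, -0.93, 0.05, 0.66]
```

```bash
python3 -m handwheel '[[1,0.9,-0.3,0.05,0,0,0.66],[1,0.88,-0.36,0.05,0,0,0.66],[1,0.85,-0.42,0.05,0,0,0.66],[1,0.82,-0.48,0.05,0,0,0.66],[1,0.79,-0.53,0.05,0,0,0.66]]' | grep -E "pos|orie|^force"
python3 -m handwheel '[[1,0.75,-0.59,0.05,0,0,0.66],[1,0.71,-0.64,0.05,0,0,0.66],[1,0.66,-0.69,0.05,0,0,0.66],[1,0.61,-0.73,0.05,0,0,0.66],[1,0.56,-0.77,0.05,0,0,0.66]]' | grep -E "pos|orie|^force"
python3 -m handwheel '[[1,0.5,-0.81,0.05,0,0,0.66],[1,0.45,-0.84,0.05,0,0,0.66],[1,0.39,-0.87,0.05,0,0,0.66],[1,0.33,-0.89,0.05,0,0,0.66],[1,0.26,-0.91,0.05,0,0,0.66]]' | grep -E "pos|orie|^force"
python3 -m handwheel '[[1,0.2,-0.93,0.05,0,0,0.66],[1,0.13,-0.94,0.05,0,0,0.66],[1,0.07,-0.95,0.05,0,0,0.66],[1,0,-0.95,0.05,0,0,0.66],[1,-0.06,-0.95,0.05,0,0,0.66]]' | grep -E "pos|orie|^force"
python3 - <<'E'
from h import *
print(get_obs()["joint_pos"])
plan([.577,-.238,.345],179,3,3)
E
```

```text
tool_pos: [0.4669, 0.153, 0.3834]
orientation: [-180.0, 0.0, -113.2]
force: [0.4, -0.4, 0.4]
tool_pos: [0.498, 0.0379, 0.3772]
orientation: [-180.0, 0.0, -133.0]
force: [0.7, 0.9, 0.3]
tool_pos: [0.5291, -0.0767, 0.3709]
orientation: [-180.0, 0.0, -152.8]
force: [0.5, 0.5, -0.3]
tool_pos: [0.5605, -0.1914, 0.3646]
orientation: [-180.0, -0.0, -172.6]
force: [0.6, 0.5, -0.3]
[ 4.41959924e-02  1.44952897e+01 -1.33782718e+01  1.15451826e-03
 -6.21292680e+01 -8.26733775e+01]
[-0.14, -0.64, 0.26, 0.47]
[-0.17, -0.64, 0.26, 0.47]
[-0.2, -0.63, 0.26, 0.47]
```

```bash
python3 -m handwheel '[[1,-0.14,-0.64,0.26,0,0,0.47],[1,-0.17,-0.64,0.26,0,0,0.47],[1,-0.2,-0.63,0.26,0,0,0.47],[1,0,0,0,0,0,0]]'
python3 - <<'E'
from h import *
plan([.577,-.238,.345],179,1)
for n in("scene","top"):
    s=snapshot(n); 
    u,v=map(int,proj(s,[.577,-.238,.16])); c=s["color"][v-50:v+50,u-50:u+50,::-1]
    cv2.imwrite(f"pics/{n}1.png",c)
cv2.imwrite("pics/pair1.png",cv2.resize(np.hstack([cv2.imread("pics/scene1.png"),cv2.imread("pics/top1.png")]),(800,400),interpolation=cv2.INTER_CUBIC))
E
```

```text
clock: 5.8
tool_pos: [0.5776, -0.2373, 0.3439]
orientation: [180.0, -0.1, 179.0]
force: [-0.4, 0.7, -1.0]
opening: 0.0876
gripper_force: 0.0
[0.02, -0.03, -0.04, 0.01]
```

View pics/pair1.png

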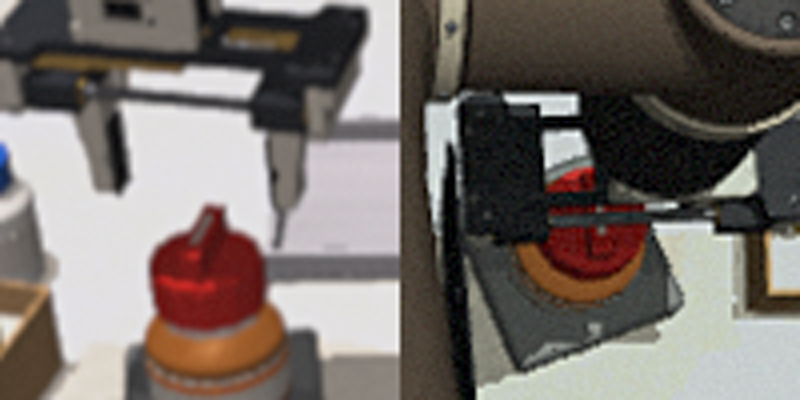

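Fingers sit astride the bar in both views, with the bar top at (210,210) in the left crop midway between the tips. Next I lower the fingers and close them in stages while watching the side force.

```bash
python3 -m handwheel '[[1,0.02,-0.03,0.5,0,0,0],[1,0,0,0.5,0,0,0],[1,0,0,0.4,0,0,0],[1,0,0,0.1,0,0,0]]'|grep -E "pos|^force|open"
python3 -m handwheel '[[-0.5,0,0,0,0,0,0],[-0.5,0,0,0,0,0,0],[-0.5,0,0,0,0,0,0],[-0.5,0,0,0,0,0,0],[-0.5,0,0,0,0,0,0]]'
python3 -m handwheel '[[-0.6,0,0,0,0,0,0],[-0.6,0,0,0,0,0,0]]'
```

```text
tool_pos: [0.5767, -0.2369, 0.3065]
force: [-0.2, 0.8, 0.4]
opening: 0.0877
clock: 7.02
tool_pos: [0.577, -0.2371, 0.3078]
orientation: [-180.0, 0.0, 179.2]
force: [-0.1, -0.2, -0.2]
opening: 0.043
gripper_force: 0.0
clock: 7.28
tool_pos: [0.577, -0.2371, 0.3076]
orientation: [180.0, -0.0, 179.2]
force: [-0.1, -0.5, -0.2]
opening: 0.0232
gripper_force: 0.0
```

```bash
python3 -m handwheel '[[-0.6,0,0,0,0,0,0],[-0.6,0,0,0,0,0,0]]'|grep -E "^force|open|grip"
python3 -m handwheel '[[-0.64,0,0,0,0,0,0],[-0.64,0,0,0,0,0,0]]'|grep -E "pos|^force|open|grip"
```

```text
force: [0.0, 0.1, 0.2]
opening: 0.0182
gripper_force: 0.0
tool_pos: [0.577, -0.2371, 0.3078]
force: [0.3, -0.5, 0.3]
opening: 0.0158
gripper_force: 0.2
```

```bash
python3 -m handwheel '[[-0.66,0,0,0,0,0,0],[-0.66,0,0,0,0,0,0]]'|grep -E "pos|^force|open|grip"
```

```text
tool_pos: [0.577, -0.2371, 0.3077]
force: [0.4, -0.7, 0.8]
opening: 0.0145
gripper_force: 0.2
```

```bash
python3 -m handwheel '[[-0.66,0,0,0.1,0,0,0],[-0.66,0,0,0.08,0,0,0],[-0.66,0,0,0,0,0,0]]'|grep -E "pos|^force|open|grip"
python3 -m handwheel '[[-0.66,0,0,0.04,0,0,0],[-0.66,0,0,0,0,0,0]]'|grep -E "pos|^force|open|grip"
```

```text
tool_pos: [0.5769, -0.2371, 0.3029]
force: [0.2, 0.2, 0.2]
opening: 0.0147
gripper_force: 0.3
tool_pos: [0.5769, -0.2371, 0.302]
force: [-0.2, 0.2, 0.4]
opening: 0.0149
gripper_force: 0.2
```

```bash
python3 -m handwheel '[[-0.66,0,0,0.04,0,0,0],[-0.66,0,0,0,0,0,0]]'|grep -E "pos|^force|open|grip"
python3 -m handwheel '[[-1,0,0,0,0,0,0],[-1,0,0,0,0,0,0],[-1,0,0,0,0,0,0]]'|grep -E "pos|^force|open|grip"
```

```text
tool_pos: [0.577, -0.2371, 0.3013]
force: [-0.4, -0.5, 1.3]
opening: 0.015
gripper_force: 0.9
tool_pos: [0.577, -0.2372, 0.3013]
force: [-0.3, -1.0, 2.1]
opening: 0.0137
gripper_force: 30.1
```

Contact is made at about z 0.301. I press to about 12 N.

```bash
python3 -m handwheel '[[-1,0,0,0.06,0,0,0],[-1,0,0,0.06,0,0,0],[-1,0,0,0,0,0,0]]'|grep -E "pos|^force|open|grip"
```

```text
tool_pos: [0.5771, -0.2371, 0.2991]
force: [-2.0, -0.4, 8.7]
opening: 0.0136
gripper_force: 30.2
```

```bash
python3 -m handwheel '[[-1,0,0,0.05,0,0,0],[-1,0,0,0,0,0,0]]'|grep -E "pos|^force|open|grip"
python3 -m handwheel '[[-1,0,0,0,0,0,-0.7],[-1,0,0,0,0,0,-0.7],[-1,0,0,0,0,0,0]]'|grep -E "pos|ori|^force|open|grip"
```

```text
tool_pos: [0.5771, -0.2371, 0.2988]
force: [-4.5, 1.5, 15.2]
opening: 0.014
gripper_force: 30.2
tool_pos: [0.5771, -0.2373, 0.2987]
orientation: [-179.9, 0.1, -172.3]
force: [-3.9, 0.6, 14.0]
opening: 0.0135
gripper_force: 30.3
```

```bash
python3 -m handwheel '[[-1,0.03,0,-0.02,0,0,-0.6],[-1,0,0,0,0,0,-0.6],[-1,0,0,0,0,0,0]]'|grep -E "pos|ori|^force|open|grip"
```

```text
tool_pos: [0.5767, -0.2375, 0.2987]
orientation: [-179.9, 0.1, -165.1]
force: [-1.1, -0.9, 8.0]
opening: 0.0135
gripper_force: 30.3
```

```bash
python3 -m handwheel '[[-1,0,0,0.025,0,0,-0.6],[-1,0,0,0,0,0,-0.6],[-1,0,0,0,0,0,0]]'|grep -E "pos|ori|^force|open|grip"
```

```text
tool_pos: [0.5769, -0.2376, 0.2988]
orientation: [-179.9, 0.1, -157.9]
force: [-2.8, -0.2, 12.5]
opening: 0.0142
gripper_force: 30.5
```

```bash
python3 -m handwheel '[[-1,0,0,0,0,0,-0.6],[-1,0,0,0,0,0,-0.6],[-1,0,0,0,0,0,0]]'; python3 -c "
from h import *
print(get_obs()['moment'])"
```

```text
clock: 11.4
tool_pos: [0.5769, -0.2377, 0.2989]
orientation: [-179.8, 0.1, -150.7]
force: [-2.0, -1.1, 13.0]
opening: 0.0135
gripper_force: 30.4
[-0.59586276  0.68228675  0.01937148]
```

```bash
python3 -m handwheel '[[-1,0,0,0,0,0,-0.6],[-1,0,0,0,0,0,-0.6],[-1,0,0,0,0,0,0]]'|grep -E "pos|ori|^force|open|grip"; python3 -c "
from h import *
print(get_obs()['moment'])"
```

```text
tool_pos: [0.5769, -0.2378, 0.2989]
orientation: [-179.8, 0.1, -143.5]
force: [-1.3, -1.9, 11.4]
opening: 0.0136
gripper_force: 30.3
[-0.97145619  0.51045266  0.06185507]
```

```bash
python3 -m handwheel '[[-1,0,0,0.01,0,0,-0.6],[-1,0,0,0,0,0,-0.6],[-1,0,0,0,0,0,0]]'|grep -E "pos|ori|^force|open|grip"; python3 -c "
from h import *
print(get_obs()['moment'])"
```

```text
tool_pos: [0.577, -0.2379, 0.2983]
orientation: [-179.8, 0.0, -136.3]
force: [-0.5, -2.9, 9.9]
opening: 0.0143
gripper_force: 30.2
[-1.4040936   0.18269533 -0.00344923]
```

```bash
python3 -m handwheel '[[-1,0,0,0,0,0,-0.6],[-1,0,0,0,0,0,-0.6],[-1,0,0,0,0,0,0]]'|grep -E "pos|ori|^force|open|grip"; python3 -c "
from h import *
print(get_obs()['moment'])"
```

```text
tool_pos: [0.5771, -0.238, 0.2987]
orientation: [-179.8, 0.0, -129.1]
force: [-2.0, -3.8, 11.8]
opening: 0.0137
gripper_force: 30.6
[-1.27507497  0.40893761  0.04780102]
```

```bash
python3 -m handwheel '[[-1,0.02,0,0,0,0,-0.6],[-1,0,0,0,0,0,-0.6],[-1,0,0,0,0,0,0]]'|grep -E "pos|ori|^force|open|grip"; python3 -c "
from h import *
print(get_obs()['moment'])"
```

```text
tool_pos: [0.577, -0.2383, 0.2989]
orientation: [-179.7, 0.0, -121.9]
force: [-1.1, -2.1, 13.1]
opening: 0.0137
gripper_force: 30.6
[-0.98934246  0.142634    0.0228016 ]
```

```bash
python3 -m handwheel '[[-1,0.01,0,0,0,0,-0.6],[-1,0,0,0,0,0,-0.6],[-1,0,0,0,0,0,0]]'|grep -E "pos|ori|^force|open|grip"; python3 -c "
from h import *
print(get_obs()['moment'])"
```

```text
tool_pos: [0.5771, -0.2384, 0.299]
orientation: [-179.7, 0.0, -114.7]
force: [0.3, -2.6, 11.6]
opening: 0.0141
gripper_force: 30.6
[-0.8405228  -0.14991073 -0.00979409]
```

```bash
python3 -m handwheel '[[-1,0.01,0.01,0.03,0,0,-0.3],[-1,0,0,0,0,0,0]]'|grep -E "pos|ori|^force|open|grip"; python3 -c "
from h import *
print(get_obs()['moment'])
s=snapshot('scene');c=s['color'][180:290,160:290,::-1];cv2.imwrite('pics/t1.png',cv2.resize(c,None,fx=5,fy=5,interpolation=cv2.INTER_CUBIC))"
```

```text
tool_pos: [0.5769, -0.2385, 0.2987]
orientation: [-179.7, 0.0, -112.9]
force: [-0.3, -1.4, 13.8]
opening: 0.0139
gripper_force: 30.6
[-0.51013952 -0.07467474 -0.05340413]
```

View pics/t1.png

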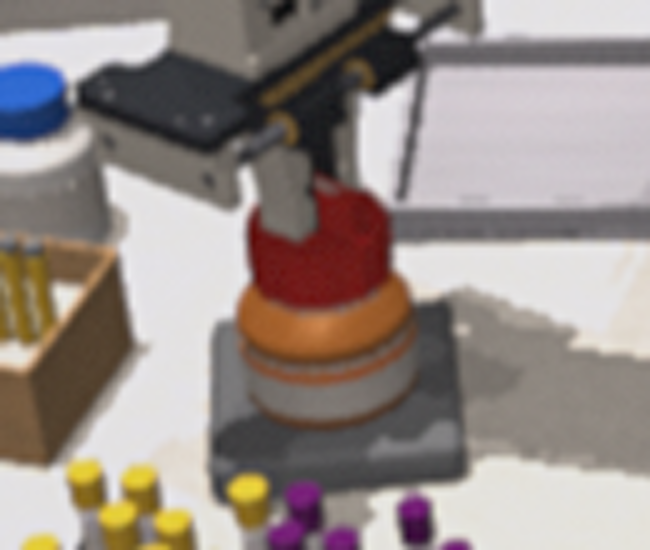

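The fingers straddle the bar with their tips on the shell top at about (290,225), and the neighbours are clear. I keep turning at about 13 N.

```bash
for i in 1; do python3 -m handwheel '[[-1,0,0,0,0,0,-0.6],[-1,0,0,0,0,0,-0.6],[-1,0,0,0,0,0,0]]'|grep -E "pos|ori|^force"; done; python3 -c "
from h import *
print(get_obs()['moment'])"
```

```text
tool_pos: [0.577, -0.2385, 0.2981]
orientation: [-179.7, -0.0, -105.7]
force: [1.3, -2.2, 9.8]
[-1.07690986 -0.71765741  0.01107733]
```

```bash
python3 -m handwheel '[[-1,0,0,0,0,0,-0.6],[-1,0,0,0,0,0,-0.6],[-1,0,0,0,0,0,0]]'|grep -E "pos|ori|^force"; python3 -c "
from h import *
print(get_obs()['moment'])"
```

```text
tool_pos: [0.5768, -0.2385, 0.2981]
orientation: [-179.7, -0.1, -98.5]
force: [0.2, -2.1, 11.3]
[-0.82411518 -0.20279359 -0.02450583]
```

```bash
python3 -m handwheel '[[-1,0,0,0.05,0,0,0],[-1,0,0,0,0,0,0]]'|grep -E "pos|ori|^force"; python3 -c "
from h import *
for i in range(1):print(get_obs()['moment'],get_obs()['joint_pos'])"
python3 -m handwheel '[[-1,0,0,0,0,0,-0.6],[-1,0,0,0,0,0,0]]'|grep -E "pos|ori|^force"
```

```text
tool_pos: [0.5768, -0.2385, 0.2971]
orientation: [-179.7, -0.1, -98.6]
force: [-0.4, -1.7, 13.2]
[-0.71050958  0.05231964 -0.06743936] [ -4.5374584   20.65142471 -14.21402136   0.1263964  -54.84251868
  -4.11107962]
tool_pos: [0.5765, -0.2386, 0.2972]
orientation: [-179.7, -0.1, -94.9]
force: [-0.6, -4.1, 13.7]
```

```bash
python3 -m handwheel '[[-1,0,0,0,0,0,-0.6],[-1,0,0,0,0,0,0]]'|grep -E "pos|ori|^force"; python3 -c "
from h import *
print(get_obs()['moment'])"
```

```text
tool_pos: [0.5767, -0.2386, 0.2975]
orientation: [-179.7, -0.1, -91.3]
force: [-0.5, -1.9, 15.7]
[-0.89330401  0.43483719 -0.10545396]
```

```bash
python3 -m handwheel '[[-1,0,0,-0.015,0,0,-0.6],[-1,0,0,0,0,0,0]]'|grep -E "pos|ori|^force"; python3 -c "
from h import *
print(get_obs()['moment'])"
```

```text
tool_pos: [0.5769, -0.2387, 0.2978]
orientation: [-179.7, -0.2, -87.7]
force: [0.3, -2.9, 14.0]
[-0.92942491 -0.12237092 -0.11142814]
```

```bash
python3 -m handwheel '[[-1,0,0,-0.01,0,0,-0.6],[-1,0,0,0,0,0,0]]'|grep -E "pos|ori|^force"; python3 -c "
from h import *
print(get_obs()['moment'])"
```

```text
tool_pos: [0.5767, -0.2387, 0.2981]
orientation: [-179.7, -0.2, -84.1]
force: [-1.2, -1.4, 15.4]
[-0.91816437  0.34168995 -0.09187443]
```

Engaged: z climbs about 0.3 mm per 3.6°, with a steady torque. I carry on, yielding upward.

```bash
python3 -m handwheel '[[-1,0,0,-0.02,0,0,-0.6],[-1,0,0,-0.012,0,0,-0.6],[-1,0,0,0,0,0,0]]'|grep -E "pos|ori|^force"; python3 -c "
from h import *
print(get_obs()['moment'])"
```

```text
tool_pos: [0.5768, -0.2387, 0.2988]
orientation: [-179.7, -0.2, -76.9]
force: [-0.4, -1.1, 14.5]
[-0.97750956  0.14941956 -0.10802759]
```

```bash
python3 -m handwheel '[[-1,0,0,-0.012,0,0,-0.6],[-1,0,0,-0.012,0,0,-0.6],[-1,0,0,0,0,0,0]]'|grep -E "pos|ori|^force"; python3 -c "
from h import *
print(get_obs()['moment'])"
```

```text
tool_pos: [0.5767, -0.2389, 0.2994]
orientation: [-179.8, -0.3, -69.7]
force: [-0.2, -3.4, 14.4]
[-1.39251045  0.22131425 -0.07920375]
```

```bash
python3 -m handwheel '[[-1,0.01,0,-0.012,0,0,-0.6],[-1,0,0,-0.012,0,0,-0.6],[-1,0,0,0,0,0,0]]'|grep -E "pos|ori|^force"; python3 -c "
from h import *
print(get_obs()['moment'])"
```

```text
tool_pos: [0.5771, -0.2389, 0.3001]
orientation: [-179.8, -0.3, -62.5]
force: [0.8, -2.1, 13.9]
[-0.9299903  -0.22192781 -0.08755691]
```

```bash
python3 -m handwheel '[[-1,0.01,0,-0.015,0,0,-0.6],[-1,0,0,-0.012,0,0,-0.6],[-1,0,0,0,0,0,0]]'|grep -E "pos|ori|^force"; python3 -c "
from h import *
print(get_obs()['moment'])"
```

```text
tool_pos: [0.5771, -0.2392, 0.3007]
orientation: [-179.8, -0.3, -55.3]
force: [-0.7, -3.6, 13.9]
[-1.23687395 -0.07740536 -0.08867197]
```

```bash
python3 -m handwheel '[[-1,0,0,-0.012,0,0,-0.6],[-1,0,0,-0.012,0,0,-0.6],[-1,0,0,0,0,0,0]]'|grep -E "pos|ori|^force"; python3 -c "
from h import *
print(get_obs()['moment'])"
```

```text
tool_pos: [0.5773, -0.2391, 0.3013]
orientation: [-179.8, -0.3, -48.1]
force: [-0.3, -2.7, 13.6]
[-0.91421592 -0.22187097 -0.12187673]
```

```bash
python3 -m handwheel '[[-1,0,0,-0.012,0,0,-0.6],[-1,0,0,-0.012,0,0,-0.6],[-1,0,0,0,0,0,0]]'|grep -E "pos|ori|^force"
```

```text
tool_pos: [0.5774, -0.2391, 0.302]
orientation: [-179.9, -0.4, -40.9]
force: [1.7, -1.3, 13.3]
```

```bash
python3 -m handwheel '[[-1,0,0,-0.012,0,0,-0.6],[-1,0,0,-0.006,0,0,-0.6],[-1,0,0,0,0,0,0]]'|grep -E "pos|ori|^force"; python3 -c "
from h import *
print(get_obs()['moment'])"
```

```text
tool_pos: [0.5772, -0.2393, 0.3024]
orientation: [-180.0, -0.4, -33.7]
force: [1.4, -4.0, 12.9]
[-1.74242613 -0.36164832 -0.12288115]
```

```bash
python3 -m handwheel '[[-1,0,0,0,0,0,-0.5],[-1,0,0,0,0,0,-0.4],[-1,0,0,0,0,0,0]]'|grep -E "pos|ori|^force"; python3 -c "
from h import *
print(get_obs()['moment'])"
```

```text
tool_pos: [0.5773, -0.2394, 0.3025]
orientation: [-180.0, -0.4, -28.3]
force: [0.7, -3.9, 13.4]
[-1.50140451 -0.386769   -0.02145785]
```

```bash
python3 -m handwheel '[[-1,0.01,0.015,-0.12,0,0,0],[-1,0,0,-0.1,0,0,0],[-1,0,0,0,0,0,0]]'|grep -E "pos|ori|^force"
python3 -m handwheel '[[-1,0,0,-0.08,0,0,0],[-1,0,0,-0.08,0,0,0],[-1,0,0,0,0,0,0]]'|grep -E "pos|ori|^force"
```

```text
tool_pos: [0.5773, -0.2393, 0.3063]
orientation: [-179.9, -0.3, -28.4]
force: [5.1, -3.9, 2.4]
tool_pos: [0.5773, -0.2391, 0.3092]
orientation: [-179.9, -0.2, -28.4]
force: [6.5, -4.4, -2.6]
```

```bash
python3 -m handwheel '[[-1,0,0,-0.1,0,0,0],[-1,0,0,-0.1,0,0,0],[-1,0,0,0,0,0,0]]'|grep -E "pos|ori|^force|open"; python3 -c "
from h import *
s=snapshot('scene');c=s['color'][180:290,160:290,::-1];cv2.imwrite('pics/t2.png',cv2.resize(c,None,fx=4,fy=4,interpolation=cv2.INTER_CUBIC))"
```

```text
tool_pos: [0.5773, -0.2391, 0.3143]
orientation: [-179.9, -0.2, -28.4]
force: [5.7, -4.0, -0.1]
opening: 0.0137
```

View pics/t2.png

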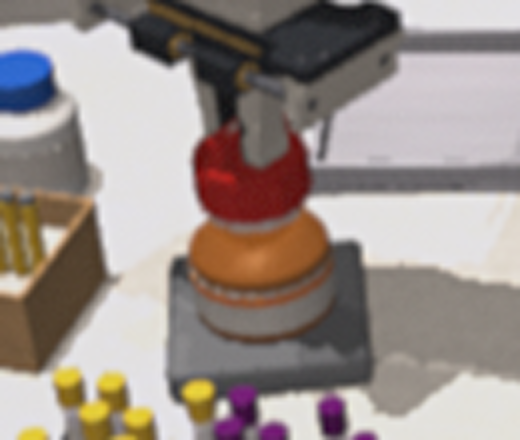

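The cap has come up, with the white inner rim visible at (255,222). I relieve the side load and lift higher.

```bash
python3 -m handwheel '[[-1,0.04,0.006,-0.08,0,0,0],[-1,0,0,-0.1,0,0,0],[-1,0,0,0,0,0,0]]'|grep -E "pos|ori|^force"
python3 -m handwheel '[[-1,0,0,-0.2,0,0,0],[-1,0,0,-0.3,0,0,0],[-1,0,0,-0.3,0,0,0],[-1,0,0,-0.3,0,0,0],[-1,0,0,0,0,0,0]]'|grep -E "pos|ori|^force"
```

```text
tool_pos: [0.5775, -0.2396, 0.3184]
orientation: [-180.0, -0.1, -28.4]
force: [4.5, -2.8, -0.8]
tool_pos: [0.5766, -0.2394, 0.3469]
orientation: [-180.0, -0.1, -28.4]
force: [0.9, 0.2, -0.9]
```

```bash
python3 -m handwheel '[[-1,0,0,-0.6,0,0,0],[-1,0,0,-0.6,0,0,0],[-1,0,0,-0.3,0,0,0],[-1,0,0,0,0,0,0]]'
python3 - <<'E'
from h import *
s=snapshot('scene');c=s['color'][160:290,140:300,::-1];cv2.imwrite('pics/t3.png',cv2.resize(c,None,fx=4,fy=4,interpolation=cv2.INTER_CUBIC))
o=get_obs();print(o['joint_pos'],o['force'])
plan([.539,.228,.39],-28.4,22,1)
E
```

```text
clock: 21.25
tool_pos: [0.5766, -0.2395, 0.3845]
orientation: [-180.0, -0.1, -28.4]
force: [-0.3, 0.4, -1.4]
opening: 0.0138
gripper_force: 30.0
[-4.66045308e+00  1.65895186e+01 -7.83045584e+00 -1.35190640e-02
 -6.55493577e+01  6.62331874e+01] [ 0.52991352 -0.33143161 -1.66421914]
[-0.46, -0.71, -0.01, -0.0]
```

View pics/t3.png

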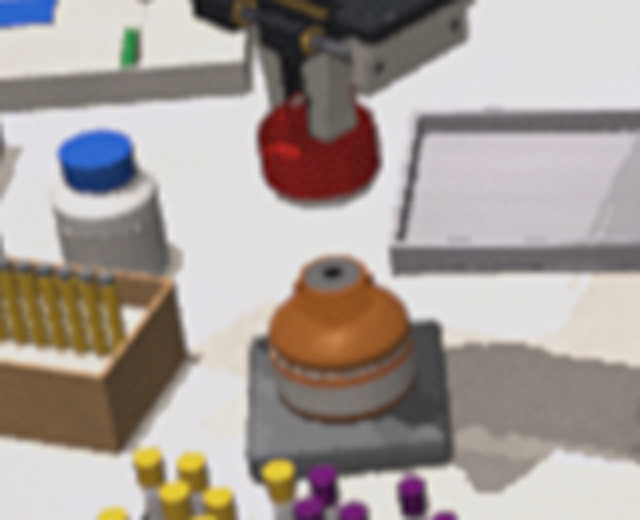

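The cap is held upright and clear of the open bottle, whose mouth is at (332,270). I carry it to the dish.

```bash
for i in 1; do python3 -m handwheel '[[-1,-0.2,-0.3,0,0,0,0],[-1,-0.4,-0.6,0,0,0,0],[-1,-0.46,-0.71,0,0,0,0],[-1,-0.46,-0.71,0,0,0,0],[-1,-0.46,-0.71,0,0,0,0]]'|grep -E "pos|^force"; done
python3 -m handwheel '[[-1,-0.46,-0.71,0,0,0,0],[-1,-0.46,-0.71,0,0,0,0],[-1,-0.46,-0.71,0,0,0,0],[-1,-0.46,-0.71,0,0,0,0],[-1,-0.46,-0.71,0,0,0,0]]'|grep -E "pos|^force"
python3 -m handwheel '[[-1,-0.46,-0.71,0,0,0,0],[-1,-0.46,-0.71,0,0,0,0],[-1,-0.46,-0.71,0,0,0,0],[-1,-0.46,-0.71,0,0,0,0],[-1,-0.46,-0.71,0,0,0,0]]'|grep -E "pos|^force"
python3 -m handwheel '[[-1,-0.46,-0.71,0,0,0,0],[-1,-0.46,-0.71,0,0,0,0],[-1,-0.46,-0.71,0,0,0,0],[-1,-0.46,-0.71,0,0,0,0],[-1,-0.46,-0.71,0,0,0,0]]'|grep -E "pos|ori|^force"
python3 -c "
from h import *
plan([.539,.228,.30],-28.4,5,1)"
```

```text
tool_pos: [0.5688, -0.1473, 0.3836]
force: [0.4, -0.5, -0.1]
tool_pos: [0.5603, -0.0419, 0.3837]
force: [-0.7, 0.2, -0.3]
tool_pos: [0.5517, 0.0634, 0.3837]
force: [0.8, 0.1, -1.0]
tool_pos: [0.544, 0.1684, 0.3834]
orientation: [180.0, 0.0, -28.4]
force: [0.5, -0.2, 0.6]
[-0.26, -0.4, 0.67, -0.0]
```

```bash
python3 -m handwheel '[[-1,-0.26,-0.4,0.7,0,0,0],[-1,-0.26,-0.4,0.9,0,0,0],[-1,-0.26,-0.4,0.9,0,0,0],[-1,-0.26,-0.4,0.9,0,0,0],[-1,-0.26,-0.4,0.9,0,0,0]]'|grep -E "pos|^force"
python3 -m handwheel '[[-1,0,0,0.3,0,0,0],[-1,0,0,0,0,0,0]]'|grep -E "pos|^force"
python3 - <<'E'
from h import *
a=snapshot('scene')['color'][190:320,350:510,::-1];b=snapshot('top')['color'][195:325,155:315,::-1]
cv2.imwrite('pics/t4.png',cv2.resize(np.hstack([a,b]),(800,325),interpolation=cv2.INTER_CUBIC))
plan([.539,.228,.225],-28.4,1)
E
```

```text
tool_pos: [0.5389, 0.2267, 0.2739]
force: [-0.1, -1.1, -1.3]
tool_pos: [0.5391, 0.2261, 0.2677]
force: [-0.8, 0.3, -0.9]
[-0.05, -0.05, 1.76, -0.01]
```

View pics/t4.png

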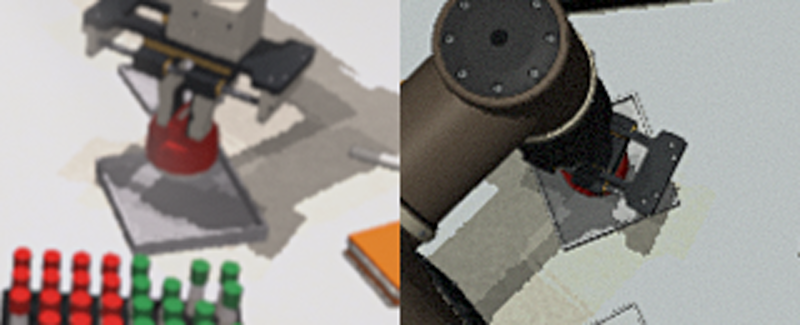

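The cap hangs over the dish centre in both views, at (183,150) in the left crop and (600,180) in the right. I lower it gently.

```bash
python3 -m handwheel '[[-1,-0.05,-0.05,0.6,0,0,0],[-1,0,0,0.5,0,0,0],[-1,0,0,0.3,0,0,0],[-1,0,0,0.15,0,0,0],[-1,0,0,0,0,0,0]]'|grep -E "pos|^force"
python3 -m handwheel '[[-1,0,0,0.08,0,0,0],[-1,0,0,0.08,0,0,0],[-1,0,0,0,0,0,0]]'|grep -E "pos|^force"
```

```text
tool_pos: [0.5388, 0.2281, 0.2294]
force: [-0.0, -0.4, -1.1]
tool_pos: [0.5388, 0.2281, 0.2257]
force: [-0.3, -0.4, -1.1]
```

```bash
python3 -m handwheel '[[-1,0,0,0.08,0,0,0],[-1,0,0,0.08,0,0,0],[-1,0,0,0,0,0,0]]'|grep -E "pos|^force"
```

```text
tool_pos: [0.5387, 0.2281, 0.2215]
force: [0.5, -0.2, -1.5]
```

```bash
python3 -m handwheel '[[-1,0,0,0.06,0,0,0],[-1,0,0,0.06,0,0,0],[-1,0,0,0,0,0,0]]'|grep -E "pos|^force"
```

```text
tool_pos: [0.5389, 0.2283, 0.219]
force: [-1.3, -0.5, 2.9]
```

```bash
python3 -m handwheel '[[-1,0,0,0.04,0,0,0],[-1,0,0,0,0,0,0]]'|grep -E "pos|^force"
```

```text
tool_pos: [0.5389, 0.2283, 0.2181]
force: [-2.2, -0.1, 5.5]
```

```bash
python3 -m handwheel '[[-1,0,0,-0.05,0,0,0],[-1,0,0,0,0,0,0]]'|grep -E "pos|^force"
python3 -m handwheel '[[-0.6,0,0,0,0,0,0],[-0.5,0,0,0,0,0,0],[-0.4,0,0,0,0,0,0],[-0.3,0,0,0,0,0,0],[-0.3,0,0,0,0,0,0]]'|grep -E "pos|^force|open|grip"
python3 -m handwheel '[[-0.3,0,0,-0.1,0,0,0],[-0.3,0,0,-0.4,0,0,0],[-0.3,0,0,-0.8,0,0,0],[-0.3,0,0,-1,0,0,0],[-0.3,0,0,-1,0,0,0]]'|grep -E "pos|^force|open|grip"
python3 -m handwheel '[[-0.3,0,0,-1,0,0,0],[-0.3,-0.5,-0.8,-1,0,0,0],[-0.3,-0.5,-0.8,-0.5,0,0,0],[-0.3,-0.5,-0.8,0,0,0,0],[-0.3,0,0,0,0,0,0]]'|grep -E "pos|^force|open|grip"
python3 - <<'E'
from h import *
a=snapshot('scene')['color'][190:320,350:510,::-1];T=snapshot('top');b=T['color'][195:325,155:315,::-1]
cv2.imwrite('pics/t5.png',cv2.resize(np.hstack([a,b]),(800,325),interpolation=cv2.INTER_CUBIC))
E
```

```text
tool_pos: [0.5389, 0.2282, 0.2191]
force: [-0.1, 1.5, 3.0]
tool_pos: [0.5388, 0.2281, 0.219]
force: [-0.7, -0.7, 2.9]
opening: 0.0304
gripper_force: 1.3
tool_pos: [0.5387, 0.228, 0.3027]
force: [0.6, -0.5, -0.3]
opening: 0.0308
gripper_force: 0.0
tool_pos: [0.5339, 0.3007, 0.3626]
force: [-0.0, -1.0, -1.4]
opening: 0.0306
gripper_force: 0.0
```

View pics/t5.png

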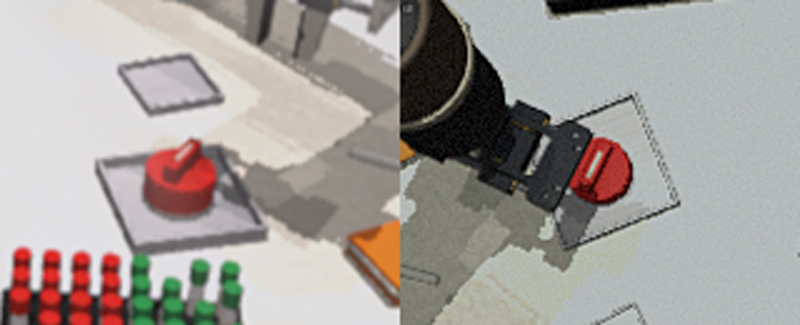

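The cap stands upright near the dish centre, at (180,180) in the left crop and (603,168) in the right, and the gripper is clear of it. I hand the job in.

```bash
python3 -c "
from h import *
print(close_job())"
```

```text
the job is handed in; nothing more can be done
None
```

The cap is unscrewed and off the bottle, and it stands upright in the middle-sized dish with the gripper clear; I handed the job in, but the hand-in returned no verdict.

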